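# Turn the milk pan's handle in over the warming tray

## Task

On the warming tray on the desk, the handle of the tall white milk pan sticks out sideways over the pan next to it. Swing that red handle inward until it points straight back across the tray, away from the strip with the control dials and square to the tray's back edge. Turn the pan where it stands, keeping it flat on the tray within its ring, leave the two low pans as they are, and let go.

Things in the scene. Friction and masses are not known exactly. Their poses are not given: they have to be found in the camera images.
- milk_pan: Sizes in mm. Tall white pan, 0.45 kg, diameter 120, rim 95 high, in the middle or right-hand ring. Origin: centre of its underside, z up. Its handle points along its +x: a straight level red bar 18 wide, 16 high, mid-height 85 above the underside, red from 80 to 185 from the pan's axis. It lies over the low pan to its left, clear above it. The pan is loose and slides and turns under a light push.
- tray: Sizes in mm. Fixed warming tray, 360 deep (x), 560 wide (y), black top 25 above the desk, grey strip with three black dials along the front edge, nearest the robot. Three white rings, outer diameter 150, centred at x = -215, y = -170, 0, 170. Origin: middle of its back edge, at desk height; +x out over the back edge, away from the dials, +y left. The milk pan ends with its +x along this +x.
- fry_pan: Sizes in mm. Low dark frying pan, wooden handle, loose, always in the left-hand ring: diameter 130, rim 35 high. Origin: centre of its underside; handle along its +x, pointing back, reaching 165 from its axis, top 34 high. To be left alone.
- steel_pan: Sizes in mm. Low bright steel pan, grey handle, loose, in the middle or right-hand ring, whichever the milk pan leaves: diameter 130, rim 38 high. Origin: centre of its underside; handle along its +x, pointing back, reaching 165 from its axis, top 35 high. To be left alone.

How it is judged:
At the end, for the whole second after the job is handed in: The milk pan's handle points to the tray's back edge within 0.25 rad (14 degrees) of square; the pan stands flat on the tray, at rest, its centre within 25 mm of where it began; the two low pans are within 20 mm of where they began (angle between the x axis of milk_pan and the x axis of tray, either way round below 0.25 rad and x of tray in the frame of milk_pan above 0.05 m and distance of milk_pan from where it was at the start of the episode below 0.025 m and angle between milk_pan's own z axis and vertical below 0.08 rad and z of milk_pan in the frame of tray below 0.03 m and linear speed of milk_pan below 0.02 m/s and distance of each of fry_pan, steel_pan from where it was at the start of the episode below 0.02 m); the robot touches nothing.
It fails at once if the milk pan is lifted more than 20 mm off the tray or tipped by more than 0.25 rad (z of milk_pan in the frame of tray above 0.045 m or angle between milk_pan's own z axis and vertical above 0.25 rad).
It fails at once if a low pan is moved more than 20 mm (distance of any of fry_pan, steel_pan from where it was at the start of the episode above 0.02 m).
It also fails if it takes over 35 s, if anything falls off the work surface, if the arm or the gripper's body presses on something with over 40 N, if the wrist force passes 120 N, or if a joint passes its speed limit or range.

## Robot

A 6-joint arm with a two-finger parallel gripper is mounted at the origin on the work surface. World frame = base frame: x ahead of the robot, y to its left, z up, the work surface at z = 0. Lengths are in m, angles in rad, forces in N, time in s.
With the tool pointing down it reaches from about 0.375 to 0.9 m from the base axis. Payload 3.1 kg.
Tool frame: the origin (TCP) lies on the front face of the gripper's body, between the roots of the fingers; the fingertips stand 70 mm ahead of it and the grasp point (between the pads) lies 51 mm ahead of it; z points along the fingers, y is the line along which they close (so a half turn about z gives the same grasp; the last joint's range is limited). The gripper opens to 87 mm and grips with 3 to 60 N. Pads are 19 mm wide; open, the fingers measure 117 mm over their backs; the gripper's body (75 mm by 190 mm) begins 51 mm behind the grasp point.
Start: joints at [-1.405, 0.527, 1.433, -0, 1.181, -0.178], TCP at [0.211, -0.588, 0.292] pointing down, gripper open.
Joint ranges: [-3.08, 3.08], [-0.75, 2.2], [0.22, 2.44], [-1.43, 4.57], [0, 2.65], [-2.85, 2.85]. Speed limits (rad/s): [2.79, 2.79, 3.14, 3.14, 3.14, 3.14].

## Interface

Orientations are given as a unit quaternion [x, y, z, w].
In Python, from rig import robot, cams, ticket gives the robot as it stands. The module is installed in compiled form; this text tells all that it offers.
- The arm moves only by the shell command python3 -m crank 'ROWS' [FORCE]. ROWS is JSON, a list of rows, each a list of 7 numbers: the shift along the tool's x, y, z in cm, then the turn, a rotation vector about the tool's x, y, z in rad, then the closure, from 0 (fully open) to 1 (shut). A call has 1 to 5 rows; each row shifts and turns the commanded pose from where the row before left it, along the tool's axes as they then stand; what a row does not reach is not made up. A row lasts 1/8 s, in which the tool goes at most 62.5 mm and 10.7 degrees, less where a joint would pass 70% of its speed; a pose out of reach is approached as far as the arm can. A call is refused whole if a number of a shift passes 6.25 or a number of a turn 0.188, either way. A call with a gripper value outside its range is refused whole. The fingers move at their own pace and stop on an object; FORCE is the grip in N (left out, the last holds). Time passes only in rows, so rows that do not move let the fingers close. It gives the time, the measured TCP pose, the force, the opening and the grip force at its end, in the units of the state.
- robot.get_obs(): the state, without advancing time (a new reading comes with each control period).
- cams.camera(name): name is "scene" or "top"; returns the picture (420x560x3 uint8, red, green, blue); there is no depth.
- cams.camera_info(name): a dict with "intrinsics" (3x3 intrinsics, pixels), "dist" ([k1, k2, p1, p2, k3] as OpenCV has them; the pictures are not rectified), "pose" (4x4, takes a point from camera to world coordinates). Camera axes: x right, y down, z forward; pixel columns grow to the right and rows downward; lengths in m; the calibration is good to about 2 mm. A picture is of the moment at which its call begins. camera_info takes no time and is no camera call.
- ticket.hand_in(): hands the job in; it is judged then, once.
The state is a dict: "time": time; "q": joint angles; "joint_velocities": joint speeds; "joint_torque": joint torques, N m; "position": TCP position; "tool_rot": TCP orientation; "ft_force": force on the tool from outside, world axes, zero at the start; "moment": the same for the moment, N m; "grip_width": finger opening in m; "grip_force": force on a finger pad.
Only numpy, scipy, OpenCV 4.12 (cv2) and the standard library are available. Lean on these libraries where they do the work, as an engineer would, in place of code of your own. Each camera call takes 0.05 s, during which the arm holds its last target. There are 200 camera calls.

## Working session

There is one attempt and no reset: what is moved stays moved. The work goes in short steps, Python scripts to look and compute and a shell command to move; the robot and the scene stay as the last step left them, time stands still between calls to the robot, and variables do not carry over. Pictures are saved under pics/ and viewed, at most 10 in all, crops included, and the job is handed in when it is done.

```bash
mkdir -p pics
cat > h.py <<'E'
import numpy as np, cv2
from rig import robot, cams, ticket
def snap(n,f):
    im=cams.camera(n); cv2.imwrite(f'pics/{f}.png',im[:,:,::-1].copy()); return im
def ray(n,px,z):
    i=cams.camera_info(n);K=np.array(i['intrinsics'],float);T=np.array(i['pose'])
    u=cv2.undistortPoints(np.array([[px]],float),K,np.array(i['dist'],float))[0,0]
    d=T[:3,:3]@[u[0],u[1],1];o=T[:3,3]
    return (o+d*(z-o[2])/d[2]).round(4)
E
python3 - <<'E'
from h import *
snap('top','t0');snap('scene','s0')
o=robot.get_obs();print(o['time'],o['position'],o['tool_rot'],o['grip_width'])
for n in('top','scene'):print(np.array(cams.camera_info(n)['pose']).round(3))
E
```

```text
0.1 [ 0.21059036 -0.58789095  0.29136101] [ 9.85261231e-01  1.71053618e-01  5.29217218e-06 -9.83221140e-04] 0.08725822138455212
[[-0.004 -0.995  0.103  0.51 ]
 [-1.     0.001 -0.023  0.017]
 [ 0.023 -0.103 -0.994  0.816]
 [ 0.     0.     0.     1.   ]]
[[ 0.732  0.42  -0.536  0.97 ]
 [ 0.68  -0.423  0.599 -0.407]
 [ 0.025 -0.803 -0.595  0.455]
 [ 0.     0.     0.     1.   ]]
```

View pics/t0.png

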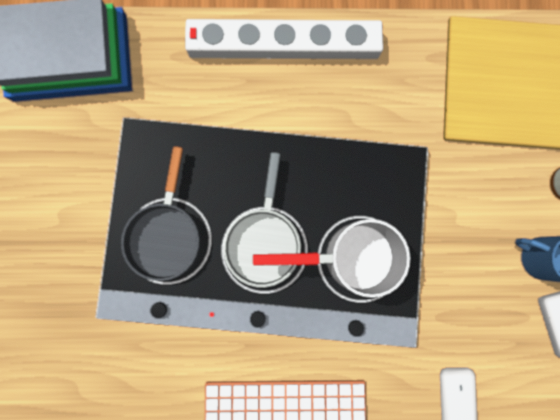

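View pics/s0.png

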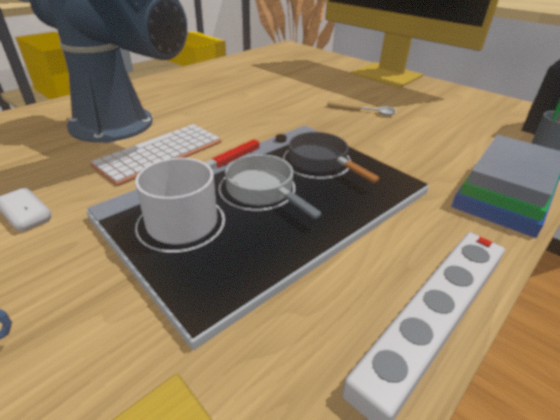

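The top view shows the tray corners at (124,119), (428,148), (417,347) and (97,318). The milk pan stands in the right ring, with its rim centred near (371,258). Its red handle runs from (320,259) to (253,260), over the steel pan in the middle ring.

Run:
```python
from h import *
im=cv2.imread('pics/t0.png')
c=cv2.resize(im[195:325,200:430],None,fx=3.4,fy=3.4,interpolation=cv2.INTER_CUBIC);cv2.imwrite('pics/c0.png',c)
hsv=cv2.cvtColor(im,cv2.COLOR_BGR2HSV);m=((hsv[...,0]<8)|(hsv[...,0]>172))&(hsv[...,1]>180)&(hsv[...,2]>90)
m[:, :230]=0;m[:,340:]=0;m[:230]=0;m[300:]=0
ys,xs=np.nonzero(m);print(xs.min(),xs.max(),ys.min(),ys.max())
for x in(xs.min()+3,xs.max()-3): 
    y=ys[xs==x];print(x,y.min(),y.max(),ray('top',(x,y.mean()),.115))
a=ray('top',(xs.min()-.5,ys[xs<xs.min()+4].mean()),.118);b=ray('top',(xs.max()+.5,ys[xs>xs.max()-4].mean()),.118)
d=(a-b)[:2];L=np.hypot(*d);u=d/L
print('tip',a,'root',b,'len',L,'ang',np.arctan2(u[1],u[0]),'axis',a[:2]-.185*u,b[:2]-.08*u)
C=[ray('top',p,.025)[:2] for p in((124,119),(428,148),(417,347),(97,318))];print(C)
e=C[0]-C[1];f=C[0]-C[3];g=C[1]-C[2]
print('back len',np.hypot(*e),'tray x angle',np.arctan2(-e[0],e[1]),np.arctan2(f[1],f[0]),np.arctan2(g[1],g[0]))
print('rim c',ray('top',(371,258),.12))
```

```text
254 317 253 264
257 255 263 [0.4957 0.0433 0.115 ]
314 253 264 [ 0.4961 -0.0454  0.115 ]
tip [0.4956 0.0486 0.118 ] root [ 0.4963 -0.0506  0.118 ] len 0.0992024697273208 ang 1.5778526612894694 axis [ 0.49690541 -0.13639539] [ 0.4968645  -0.13059801]
[array([0.7446, 0.286 ]), array([ 0.6925, -0.2625]), array([ 0.3418, -0.2303]), array([0.3948, 0.3202])]
back len 0.5509688375942872 tray x angle -0.09470219461658096 -0.09746040060241926 -0.09155965301875887
rim c [ 0.4967 -0.1335  0.12  ]
```

View pics/c0.png

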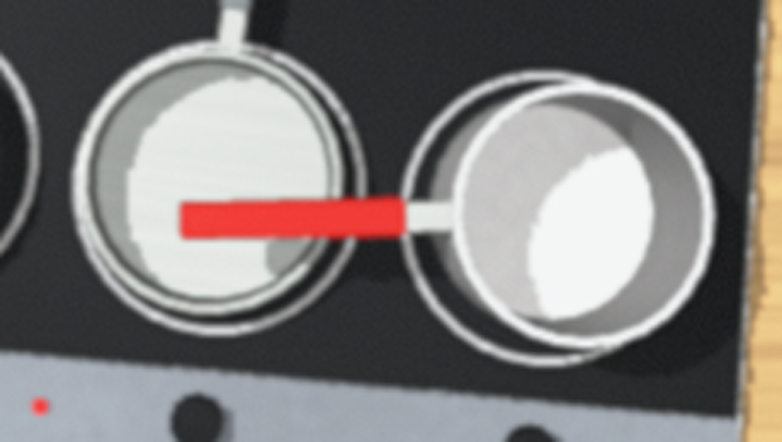

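The crop shows the milk pan's rim centred at (371.5,258.1), and its handle angle is clear. The pan axis is at (0.497,-0.133) and the handle angle is 1.575. The target is -0.094, so the turn is -1.67 rad. I'll turn the tool first, then cross above the handle.

```bash
python3 -m crank '[[0,0,0,0,0,-0.176,0],[0,0,0,0,0,-0.176,0],[0,0,0,0,0,-0.176,0],[0,0,0,0,0,-0.176,0]]'
python3 -m crank '[[0,0,0,0,0,-0.176,0],[0,0,0,0,0,-0.176,0],[0,0,0,0,0,-0.176,0]]'
python3 -m crank '[[4.85,2.4,0,0,0,0,0],[4.85,2.4,0,0,0,0,0],[4.85,2.4,0,0,0,0,0],[4.85,2.4,0,0,0,0,0],[4.85,2.4,0,0,0,0,0]]'
python3 -m crank '[[4.85,2.4,0,0,0,0,0],[4.85,2.4,0,0,0,0,0],[4.85,2.4,0,0,0,0,0],[4.85,2.4,0,0,0,0,0],[4.85,2.4,0,0,0,0,0]]'
python3 -m crank '[[4.85,2.4,0,0,0,0,0],[4.85,2.4,0,0,0,0,0],[0,0,0,0,0,0,0]]'
```

```text
time: 0.6
position: [0.2106, -0.5881, 0.2917]
tool_rot: [0.864, 0.503, 0.0, -0.001]
ft_force: [0.2, 0.1, -0.2]
grip_width: 0.0873
grip_force: 0.0
time: 0.98
position: [0.2106, -0.5881, 0.2916]
tool_rot: [0.703, 0.711, 0.0, -0.001]
ft_force: [0.2, 0.3, 0.2]
grip_width: 0.0868
grip_force: 0.0
time: 1.6
position: [0.3299, -0.3436, 0.292]
tool_rot: [0.706, 0.709, 0.0, -0.0]
ft_force: [0.4, 0.3, 0.7]
grip_width: 0.0871
grip_force: 0.0
time: 2.22
position: [0.4487, -0.1005, 0.2921]
tool_rot: [0.705, 0.709, -0.0, -0.0]
ft_force: [0.4, -0.2, 0.0]
grip_width: 0.0872
grip_force: 0.0
time: 2.6
position: [0.4966, -0.0019, 0.292]
tool_rot: [0.703, 0.711, 0.0, -0.0]
ft_force: [0.6, -0.7, -0.3]
grip_width: 0.0871
grip_force: 0.0
```

```bash
python3 -m crank '[[0,0,4,0,0,0,0],[0,0,4,0,0,0,0],[0,0,3,0,0,0,0],[0,0,2,0,0,0,0],[0,0,0,0,0,0,0]]'
python3 -m crank '[[0,0,0,0,0,0,0.6],[0,0,0,0,0,0,0.7],[0,0,0,0,0,0,0.75],[0,0,0,0,0,0,1],[0,0,0,0,0,0,1]]' 8
python3 -m crank '[[0,0,0,0,0,0,1],[0,0,0,0,0,0,1],[0,0,0,0,0,0,1]]'
```

```text
time: 3.22
position: [0.4943, -0.0058, 0.1609]
tool_rot: [0.706, 0.708, -0.001, -0.002]
ft_force: [0.1, -0.1, 0.2]
grip_width: 0.0869
grip_force: 0.0
time: 3.85
position: [0.4958, -0.0049, 0.1625]
tool_rot: [0.705, 0.709, 0.0, 0.0]
ft_force: [0.4, 0.3, -0.2]
grip_width: 0.0449
grip_force: 0.0
time: 4.22
position: [0.4958, -0.0049, 0.1622]
tool_rot: [0.705, 0.709, 0.0, 0.0]
ft_force: [0.4, -0.1, -0.6]
grip_width: 0.018
grip_force: 8.0
```

Run:
```python
from h import *
im=snap('scene','s1');o=robot.get_obs();print(o['time'],o['position'],o['grip_width'],o['grip_force'],o['ft_force'])
```

```text
4.275 [ 0.49586417 -0.00493758  0.16220951] 0.017758198261682765 8.00351242069155 [1.05737218 1.02207836 0.16330021]
```

View pics/s1.png

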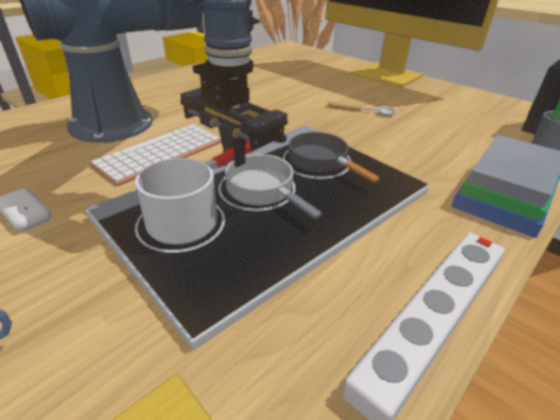

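The gripper holds the handle (18 mm opening, 8 N) clear of the steel pan. Now I'll swing it along an arc of radius 128.5 mm about the pan axis.

```bash
for i in 1; do python3 -m crank '[[-0.04,1.03,0,0,0,0.08,1],[-0.04,1.03,0,0,0,0.08,1],[-0.04,1.03,0,0,0,0.08,1],[-0.04,1.03,0,0,0,0.08,1],[-0.04,1.03,0,0,0,0.08,1]]'; done
python3 - <<'E'
from h import *
snap('top','t1');o=robot.get_obs();p=o['position'];x=o['tool_rot'];psi=2*np.arctan2(x[1],x[0])
print('yaw',psi,'axis est',p[:2]-.1285*np.array([np.cos(psi),np.sin(psi)]),o['ft_force'],o['moment'])
E
```

```text
time: 4.9
position: [0.5458, -0.0145, 0.1622]
tool_rot: [0.833, 0.553, -0.0, -0.001]
ft_force: [-0.7, 0.7, 1.4]
grip_width: 0.0177
grip_force: 8.0
yaw 1.1706729138659748 axis est [ 0.49750902 -0.13355578] [ 0.21699708  0.37567696 -0.37611789] [ 0.15152219 -0.0176147  -0.19607143]
```

View pics/t1.png

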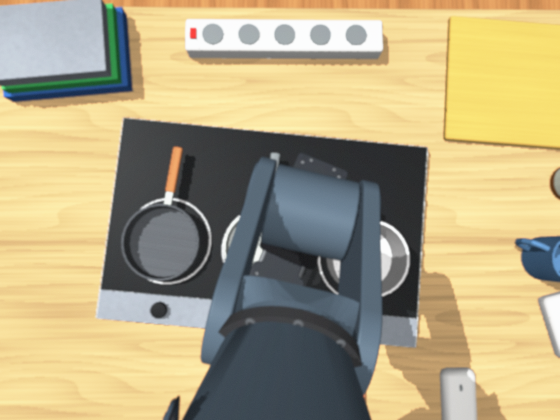

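The arm hides most of the handle, but the pan's rim edge is still at (409,258), as before. The estimated pan axis hasn't moved either, so I'll continue the swing.

```bash
python3 -m crank '[[-0.04,1.03,0,0,0,0.08,1],[-0.04,1.03,0,0,0,0.08,1],[-0.04,1.03,0,0,0,0.08,1],[-0.04,1.03,0,0,0,0.08,1],[-0.04,1.03,0,0,0,0.08,1]]'
python3 -m crank '[[-0.04,1.03,0,0,0,0.08,1],[-0.04,1.03,0,0,0,0.08,1],[-0.04,1.03,0,0,0,0.08,1],[-0.04,1.03,0,0,0,0.08,1],[-0.04,1.03,0,0,0,0.08,1]]'
python3 -m crank '[[-0.04,1.03,0,0,0,0.08,1],[-0.04,1.03,0,0,0,0.08,1],[-0.04,1.03,0,0,0,0.08,1],[-0.04,1.03,0,0,0,0.08,1],[-0.04,1.03,0,0,0,0.08,1]]'
python3 -m crank '[[-0.03,0.9,0,0,0,0.07,1],[0,0,0,0,0,0,1]]'
python3 - <<'E'
from h import *
o=robot.get_obs();p=o['position'];x=o['tool_rot'];psi=2*np.arctan2(x[1],x[0])
print('yaw',psi,'axis est',p[:2]-.1285*np.array([np.cos(psi),np.sin(psi)]),o['ft_force'],o['moment'])
snap('scene','s2')
E
```

```text
time: 5.58
position: [0.5883, -0.0432, 0.1622]
tool_rot: [0.926, 0.378, -0.0, -0.001]
ft_force: [-0.5, 1.5, 1.2]
grip_width: 0.0178
grip_force: 8.0
time: 6.2
position: [0.6164, -0.0862, 0.1623]
tool_rot: [0.983, 0.186, 0.0, -0.0]
ft_force: [-0.4, 1.1, 1.4]
grip_width: 0.0178
grip_force: 8.0
time: 6.82
position: [0.6254, -0.1367, 0.1622]
tool_rot: [1.0, -0.013, 0.0, -0.0]
ft_force: [0.0, 0.4, 1.2]
grip_width: 0.0179
grip_force: 8.0
time: 7.08
position: [0.6249, -0.1462, 0.1622]
tool_rot: [0.999, -0.047, 0.0, -0.0]
ft_force: [0.1, 0.5, 0.8]
grip_width: 0.018
grip_force: 8.0
yaw -0.09412851368160992 axis est [ 0.49693115 -0.13413941] [0.12841747 0.46559985 0.83861793] [ 0.0069012  -0.04232306 -0.14300638]
```

View pics/s2.png

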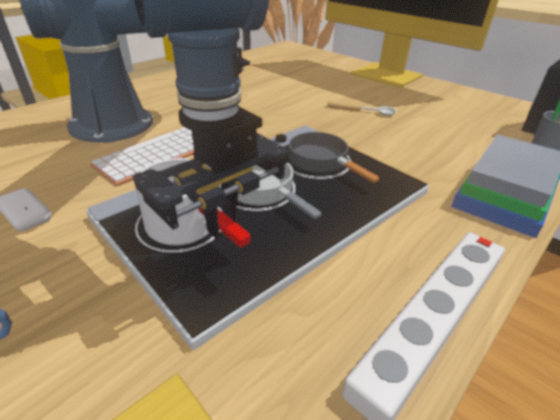

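The red handle now points back, with its tip near (240,235), and the low pans are where they were. I'll release, rise and move clear.

```bash
python3 -m crank '[[0,0,0,0,0,0,0.7],[0,0,0,0,0,0,0.4],[0,0,0,0,0,0,0],[0,0,0,0,0,0,0],[0,0,0,0,0,0,0]]'
python3 -m crank '[[0,0,-2,0,0,0,0],[0,0,-4,0,0,0,0],[0,0,-4,0,0,0,0],[0,0,-3,0,0,0,0]]'
python3 -m crank '[[-4,4.5,0,0,0,0,0],[-4,4.5,0,0,0,0,0],[-4,4.5,0,0,0,0,0],[-4,4.5,0,0,0,0,0],[-4,4.5,0,0,0,0,0]]'
python3 -m crank '[[-2,5,0,0,0,0,0],[-2,5,0,0,0,0,0],[-2,5,0,0,0,0,0],[0,0,0,0,0,0,0],[0,0,0,0,0,0,0]]'
python3 - <<'E'
from h import *
im=snap('top','t2')[:,:,::-1].copy()
hsv=cv2.cvtColor(im,cv2.COLOR_BGR2HSV);m=((hsv[...,0]<8)|(hsv[...,0]>172))&(hsv[...,1]>180)&(hsv[...,2]>90)
m[:110]=0;m[300:]=0;m[:,:300]=0;m[:,430:]=0
ys,xs=np.nonzero(m);print(xs.min(),xs.max(),ys.min(),ys.max())
a=ray('top',(xs[ys<ys.min()+4].mean(),ys.min()-.5),.118);b=ray('top',(xs[ys>ys.max()-4].mean(),ys.max()+.5),.118)
d=(a-b)[:2];u=d/np.hypot(*d);print('ang',np.arctan2(u[1],u[0]),'axis',a[:2]-.185*u,b[:2]-.08*u)
E
```

```text
time: 7.75
position: [0.6249, -0.1457, 0.1622]
tool_rot: [0.999, -0.047, -0.0, -0.0]
ft_force: [0.3, -1.1, 0.4]
grip_width: 0.0584
grip_force: 0.0
time: 8.25
position: [0.6252, -0.1459, 0.2943]
tool_rot: [0.999, -0.047, 0.001, 0.0]
ft_force: [-0.3, -0.4, 0.6]
grip_width: 0.0865
grip_force: 0.0
time: 8.88
position: [0.4032, -0.3521, 0.2925]
tool_rot: [0.999, -0.047, 0.0, 0.0]
ft_force: [0.8, -0.5, -0.4]
grip_width: 0.0869
grip_force: 0.0
time: 9.5
position: [0.3306, -0.494, 0.2919]
tool_rot: [0.999, -0.047, -0.0, -0.001]
ft_force: [-0.1, 0.4, 0.1]
grip_width: 0.0867
grip_force: 0.0
369 385 143 205
ang -0.08183265326185127 axis [ 0.49551909 -0.13567785] [ 0.49896771 -0.13596069]
```

View pics/t2.png

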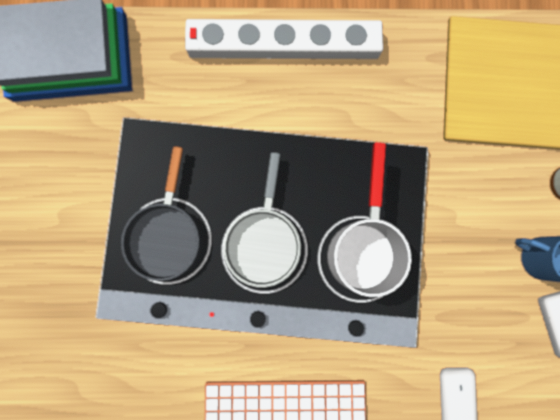

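The red handle runs from (375,205) to (379,143), about 0.01 rad off square. The pan centre has moved about 2 mm, the low pans haven't moved, and the arm is clear.

```bash
python3 -c "from rig import ticket; print(ticket.hand_in())"
```

```text
the job is handed in; nothing more can be done
None
```

The job is handed in: the milk pan's handle points straight back, measured about 0.01 rad off square, with the pan's centre moved about 2 mm, the low pans unmoved in the last picture, and the gripper let go and clear.

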